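Check the two corner springs of the floating capping rest

TASK

Check the two front springs of the floating capping rest that stands on the filling machine beside the filling head: with the fingertips, press each front corner of its tilting plate down at the domed pad, gently, until that corner's fork has pushed the black ring on its rod level with the pointed index tab beside it and no further, then let the corner spring back up. In the end both rings must be left level with their tabs, pushed there only by the plate, and the plate must be back at rest. Lift nothing, and leave the tabs and the things standing around where they are.

Things in the scene. Friction and masses are not known exactly. Their poses are not given: they have to be found in the camera images.
- rest: floating capping rest, fixed on the filling machine's top, to the right of the filling head: grey foot 134 x 92 mm, a tilting plate above it, 74 mm high in all. Origin: underside of the foot's middle; -x is its front (towards the robot), +y its left, z up. Between the front rods (58 mm before the origin, 68 mm apart, 74 mm high) stands a gauge plate 63 mm high with division lines every 2 mm
- ball (a point): ball stud at the rear of the tilting plate, its pivot. The plate (90 mm wide, 102 mm long, 8 mm thick, top face 52 mm above the machine's top; a white oblong bottle nest rises 13 mm above it in its middle) tilts freely both ways on this ball, carried by a coil spring under each front corner, 700 N/m each at the pad; pressing one pad moves the other corner little
- pad_left (a point): top of the domed steel pad (19 mm across, 5 mm high) on the left front corner of the tilting plate, over that corner's spring: the place to press, straight down. It is 30 mm before the rest's origin and 34 mm to its left, 57 mm high at rest; it springs back there when let go. About 17 mm of travel
- fork_left (a point): middle of the flat steel fork (the pointer, 3 mm thick, 48 mm high at rest) that sticks out of the plate's left front corner and straddles the left gauge rod; it sinks 1 to 1.3 times as far as the pad
- ring_left_mid (a point): centre of the black rubber travel ring (13 mm across, 4 mm thick) on the left rod under the left fork. The sinking fork pushes it down the rod; friction keeps it where the fork left it, and pressing cannot bring it up again. At the start 0 to 3 mm below the resting fork (44.5 mm high when it touches it)
- tab_left_tip (a point): tip, at mid-height, of the dark index tab (5 mm high, pointed towards the left rod) clamped on the left edge of the gauge plate: the mark for the left ring's centre, 7 to 13 mm below where the ring touches the resting fork. The two tabs stand at heights of their own
- pad_right (a point): top of the domed steel pad (19 mm across, 5 mm high) on the right front corner of the tilting plate, over that corner's spring: the place to press, straight down. It is 30 mm before the rest's origin and 34 mm to its right, 57 mm high at rest; it springs back there when let go. About 17 mm of travel
- fork_right (a point): middle of the flat steel fork (the pointer, 3 mm thick, 48 mm high at rest) that sticks out of the plate's right front corner and straddles the right gauge rod; it sinks 1 to 1.3 times as far as the pad
- ring_right_mid (a point): centre of the black rubber travel ring (13 mm across, 4 mm thick) on the right rod under the right fork. The sinking fork pushes it down the rod; friction keeps it where the fork left it, and pressing cannot bring it up again. At the start 0 to 3 mm below the resting fork (44.5 mm high when it touches it)
- tab_right_tip (a point): tip, at mid-height, of the dark index tab (5 mm high, pointed towards the right rod) clamped on the right edge of the gauge plate: the mark for the right ring's centre, 7 to 13 mm below where the ring touches the resting fork. The two tabs stand at heights of their own
- bottle_a: tan oval bottle with a white nozzle top, 26 x 52 mm and 97 mm tall, standing behind the rest; origin under its middle; bystander
- nozzle: white spare filling nozzle, 32 mm wide and 67 mm tall, standing on its flange in front and to the left of the rest (towards the robot); origin under its middle; bystander
- seal: white seal ring lying flat, 43 mm across and 8 mm thick, in front of the rest; origin under its middle; bystander
- bottle_b: another such bottle, standing on the far (left) side of the filling head; origin under its middle; bystander
- ferrule: steel clamp ferrule, 50 mm wide and 30 mm tall, on the left side of the filling head; origin under its middle; bystander
- cup: white dosing cup, 58 mm wide and 61 mm tall, on the left side of the filling head; origin under its middle; bystander
- spanner: open spanner lying flat, 188 mm long, 6 mm thick, on the left side behind; origin under its middle; bystander

How it is judged:
By the outcome, as a careful person would: the job done as asked, in the order asked, and still so for the second after the job is handed in, with the robot touching nothing.
It also fails if it takes over 51 s, if anything falls off the work surface, if the arm or the gripper's body presses on something with over 40 N, if the wrist force passes 120 N, or if a joint passes its speed limit or range.

ROBOT

A 6-joint arm with a two-finger parallel gripper is mounted at the origin on a cart in front of the work surface, level with it; the furniture and walls round the work are solid. World frame = base frame: x ahead of the robot, y to its left, z up, the work surface at z = 0. Lengths are in m, angles in rad, forces in N, time in s.
With the tool pointing down it reaches from about 0.25 to 0.775 m from the base axis. Payload 4 kg.
Tool frame: the origin (TCP) lies at the very end of the fingers, on their centre line; the grasp point (between the pads) lies 19 mm behind it; z points along the fingers, y is the line along which they close (so a half turn about z gives the same grasp; the last joint's range is limited). The gripper opens to 94 mm and grips with 3 to 60 N. Pads are 16 mm wide; open, the fingers measure 119 mm over their backs; the gripper's body (75 mm by 177 mm) begins 78 mm behind the grasp point.
Start: joints at [-1.257, 0.087, 1.371, -0, 1.684, -0.103], TCP at [0.223, -0.503, 0.206] pointing down, gripper open.
Joint ranges: [-3.1, 3.1], [-0.76, 2.03], [0.27, 2.55], [-1.08, 4.22], [0.17, 2.65], [-2.57, 2.57]. Speed limits (rad/s): [2.79, 2.79, 3.14, 3.14, 3.14, 3.14].

INTERFACE

Orientations are given as [roll, pitch, yaw] about the fixed x, y, z axes, in that order (R = Rz(yaw) Ry(pitch) Rx(roll)).
In Python, from bench import robot gives the robot as it stands. The module is installed in compiled form; this text tells all that it offers.
- The arm moves only by the tool move_arm, never from a script. Its argument "deltas" is one flat list of numbers, 7 for each row, row after row: the turn, a rotation vector about the tool's x, y, z in rad, then the shift along the tool's x, y, z in cm, then the closure, from -1 (fully open) to 1 (shut). A call has 1 to 8 rows; each row is the pose to reach, as a shift and turn from the pose commanded when the call began, along the tool's axes at that moment; what a row does not reach only later rows make up. A row lasts 1/10 s, in which the tool goes at most 50 mm and 8.59 degrees, less where a joint would pass 70% of its speed; a pose out of reach is approached as far as the arm can. A call with a gripper value outside its range is refused whole. The fingers move at their own pace and stop on an object; the grip force is fixed at half the most. Time passes only in rows, so rows that repeat a pose let the fingers close. It gives the time, the measured TCP pose, the force, the opening and the grip force at its end, in the units of the state.
- robot.get_obs(): the state, without advancing time (a new reading comes with each control period).
- robot.snapshot(name): name is "scene" or "top"; returns a dict with "image" (384x512x3 uint8, red, green, blue), "depth" (384x512 float32, m along the optical axis (not along the pixel's ray), 0 where there is no reading), "fov_y" (degrees; the focal length in pixels is half the picture's height over the tangent of half this angle, whatever the lens; pixels are square), "cx", "cy" (the principal point, pixels), "D" ([k1, k2, p1, p2, k3] as OpenCV has them; the pictures are not rectified), "origin" and "orientation" of the camera in the world. Camera axes: x right, y up, looking along -z (the intrinsics and any distortion apply to the point x, -y, -z); pixel columns grow to the right and rows downward; lengths in m; the calibration is good to about 2 mm. A picture is of the moment at which its call begins.
- robot.close_job(): hands the job in; it is judged then, once.
The state is a dict: "time": time; "joint_positions": joint angles; "qvel": joint speeds; "joint_torque": joint torques, N m; "tool_pos": TCP position; "ee_rot": TCP orientation; "wrist_force": force on the tool from outside, world axes, zero at the start; "wrist_torque": the same for the moment, N m; "width": finger opening in m; "finger_force": force on a finger pad.
Only numpy, scipy, OpenCV 4.12 (cv2) and the standard library are available. Lean on these libraries where they do the work, as an engineer would, in place of code of your own. Each camera call takes 0.05 s, during which the arm holds its last target. There are 200 camera calls.

## Working session

There is one attempt and no reset: what is moved stays moved. The work goes in short steps, Python scripts to look and compute and a tool call to move; the robot and the scene stay as the last step left them, time stands still between calls to the robot, and variables do not carry over. Pictures are saved under pics/ and viewed, at most 10 in all, crops included, and the job is handed in when it is done.

Besides the shell and the picture viewer there is one more tool, called after ">>>" in YAML: its name, and indented under it one key for each argument. move_arm: Moves the arm, as the interface text tells. Its arguments: {"type":"object","properties":{"deltas":{"type":"array","items":{"type":"number"}}},"required":["deltas"]}

```bash
mkdir -p pics
cat > h.py <<'E'
import numpy as np, cv2
from bench import robot
def snap(n):
    s=robot.snapshot(n); h=s["image"].shape[0]
    f=h/2/np.tan(np.radians(s["fov_y"])/2)
    s["K"]=np.array([[f,0,s["cx"]],[0,f,s["cy"]],[0,0,1]]); s["D"]=np.array(s["D"],float)
    o=np.array(s["orientation"],float)
    if o.shape==(3,):
        from scipy.spatial.transform import Rotation as R
        o=R.from_euler("xyz",o).as_matrix()
    s["R"]=o; s["o"]=np.array(s["origin"]); return s
def rays(s,uv):
    p=cv2.undistortPoints(np.array(uv,float).reshape(-1,1,2),s["K"],s["D"])[:,0]
    return np.c_[p[:,0],-p[:,1],-np.ones(len(p))]@s["R"].T
def onz(s,uv,z):
    d=rays(s,uv); return s["o"]+d*((z-s["o"][2])/d[:,2])[:,None]
def dep(s,uv):
    uv=np.array(uv); z=s["depth"][uv[:,1].astype(int),uv[:,0].astype(int)]
    return s["o"]+rays(s,uv)*z[:,None]
def proj(s,P):
    q=(np.array(P,float).reshape(-1,3)-s["o"])@s["R"]; q=q*[1,-1,-1]
    return cv2.projectPoints(q,np.zeros(3),np.zeros(3),s["K"],s["D"])[0][:,0]
E
python3 - <<'E'
from h import *
a=snap("scene");b=snap("top")
for s,n in((a,"scene"),(b,"top")):
    print(n,s["K"].round(1).tolist(),s["D"],s["o"],s["R"].round(3).tolist()); cv2.imwrite(f"pics/{n}0.png",s["image"][...,::-1])
print(robot.get_obs())
E
```

```text
scene [[372.1, 0.0, 257.3], [0.0, 372.1, 185.2], [0.0, 0.0, 1.0]] [-0.02383146  0.          0.          0.          0.        ] [ 0.36894982 -0.75762306  0.44062465] [[0.984, 0.061, -0.17], [-0.18, 0.419, -0.89], [0.017, 0.906, 0.423]]
top [[424.6, 0.0, 255.1], [0.0, 424.6, 194.0], [0.0, 0.0, 1.0]] [-0.1626891  0.         0.         0.         0.       ] [0.43068337 0.01655668 0.98623606] [[0.028, 0.997, -0.066], [-0.999, 0.027, -0.021], [-0.019, 0.066, 0.998]]
{'time': 0.1, 'joint_positions': array([-1.25708499e+00,  8.78662434e-02,  1.37207265e+00, -1.89189735e-05,
        1.68359929e+00, -1.03099211e-01]), 'qvel': array([ 0.00069182, -0.00141271, -0.00455157,  0.00101022,  0.0004281 ,
       -0.0011671 ]), 'joint_torque': array([ 1.46019051e-03, -3.41250122e+01, -3.03304410e+01,  7.19630672e-02,
        3.03889182e-02, -9.63542266e-05]), 'tool_pos': array([ 0.22250457, -0.50245085,  0.2044448 ]), 'ee_rot': array([-3.13965552e+00, -1.81524597e-04,  4.16808266e-01]), 'wrist_force': array([-0.25923743, -0.22679659, -0.00640814]), 'wrist_torque': array([-0.0101673 , -0.04130744, -0.01197805]), 'finger_force': 0.0, 'width': 0.09421388805449754}
```

View pics/scene0.png

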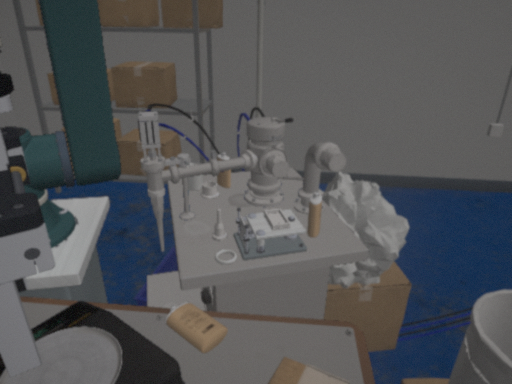

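View pics/top0.png

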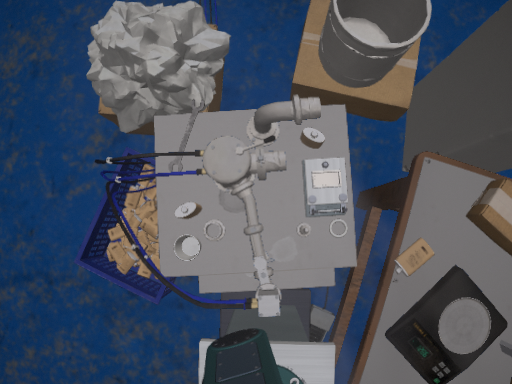

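Run:
```python
from h import *
a=snap("scene");b=snap("top")
A=cv2.resize(a["image"][195:260,228:312],None,fx=8,fy=8,interpolation=cv2.INTER_CUBIC)
B=cv2.resize(b["image"][150:225,295:360],None,fx=7,fy=7,interpolation=cv2.INTER_CUBIC)
for n,i in(("a1",A),("b1",B)):
    i=cv2.convertScaleAbs(i,alpha=1.3,beta=0); cv2.imwrite(f"pics/{n}.png",i[...,::-1])
print(dep(b,[[312,197],[341,197],[326,180],[347,240],[326,165]]).round(4))
```

```text
[[ 4.887e-01 -8.890e-02  5.660e-02]
 [ 4.905e-01 -1.532e-01  5.580e-02]
 [ 5.271e-01 -1.193e-01  5.600e-02]
 [ 3.943e-01 -1.792e-01  2.000e-04]
 [ 5.594e-01 -1.178e-01  6.300e-02]]
```

View pics/a1.png

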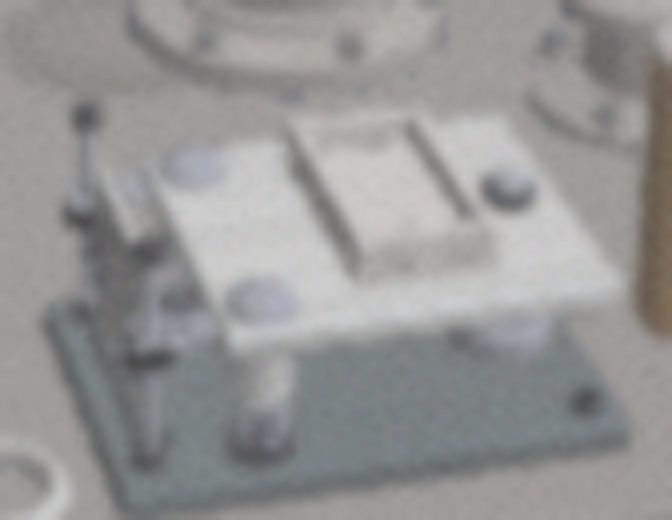

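View pics/b1.png

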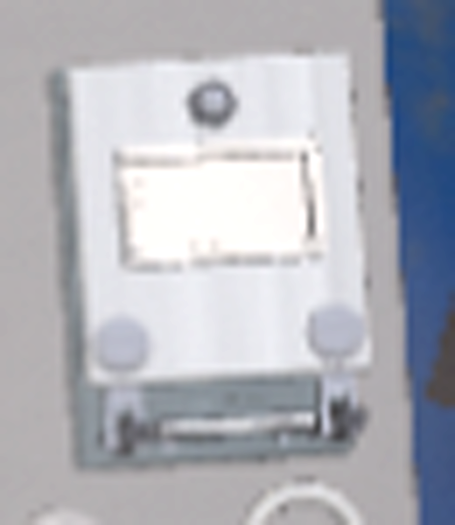

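```bash
cat >> h.py <<'E'
def fr(p,yaw):
    c,s=np.cos(yaw),np.sin(yaw); M=np.array([[c,-s,0],[s,c,0],[0,0,1]])
    return lambda q: np.array(q,float).reshape(-1,3)@M.T+p
E
python3 - <<'E'
from h import *
b=snap("top");a=snap("scene")
uvT=lambda u,v:[(u+.5)/7-.5+295,(v+.5)/7-.5+150]
uvS=lambda u,v:[(u+.5)/8-.5+228,(v+.5)/8-.5+195]
P=onz(b,[uvT(122,342),uvT(336,330)],.056)
d=P[0]-P[1]; yaw=np.arctan2(-d[0],d[1]); print(P.round(4),np.linalg.norm(d),yaw)
c,s=np.cos(yaw),np.sin(yaw); o=P.mean(0)+.030*np.array([c,s,0]); o[2]=0
# check in scene
Ps=onz(a,[uvS(193,166),uvS(263,300)],.056); print("scene pads",Ps.round(4))
F=fr(o,yaw); print("origin",o)
m={"padL":(-.03,.034,.056),"padR":(-.03,-.034,.056)}
for n,y in(("L",.034),("R",-.034)):
    for z in (0,.03,.034,.038,.042,.0445,.048,.074): m[f"rod{n}{z}"]=(-.058,y,z)
for k,x in m.items():
    u=proj(a,F(x))[0]; t=proj(b,F(x))[0]; print(k,((u-[228,195]+.5)*8-.5).round(0),((t-[295,150]+.5)*7-.5).round(0))
E
```

```text
[[ 0.4856 -0.089   0.056 ]
 [ 0.4912 -0.1566  0.056 ]] 0.06779254032270099 0.08220711797343673
scene pads [[ 0.4853 -0.0931  0.056 ]
 [ 0.4911 -0.1596  0.056 ]]
origin [ 0.51827946 -0.12035964  0.        ]
padL [192. 158.] [122. 342.]
padR [261. 294.] [336. 330.]
rodL0 [ 88. 353.] [108. 436.]
rodL0.03 [ 87. 257.] [118. 433.]
rodL0.034 [ 87. 244.] [119. 433.]
rodL0.038 [ 87. 230.] [121. 433.]
rodL0.042 [ 87. 217.] [122. 432.]
rodL0.0445 [ 87. 209.] [123. 432.]
rodL0.048 [ 87. 197.] [124. 432.]
rodL0.074 [ 86. 109.] [134. 430.]
rodR0 [147. 501.] [311. 424.]
rodR0.03 [148. 399.] [327. 421.]
rodR0.034 [148. 386.] [329. 421.]
rodR0.038 [148. 372.] [332. 421.]
rodR0.042 [148. 358.] [334. 420.]
rodR0.0445 [148. 349.] [335. 420.]
rodR0.048 [148. 337.] [337. 420.]
rodR0.074 [148. 244.] [353. 417.]
```

Run:
```python
from h import *
for n,(r0,r1,c0,c1),f in(("scene",(205,258,228,268),11),("top",(192,219,302,354),15)):
    S=[robot.snapshot(n) for _ in range(16)]
    im=np.mean([s["image"].astype(float) for s in S],0); np.save(f"avg0_{n}.npy",im)
    print(n,np.std([s["image"].astype(float) for s in S],0).mean())
    c=cv2.resize(im[r0:r1,c0:c1],None,fx=f,fy=f,interpolation=cv2.INTER_CUBIC)
    c=np.clip((c-c.min())*1.5,0,255)
    cv2.imwrite(f"pics/{n}2.png",c[...,::-1])
```

```text
scene 1.5776657527714182
top 0.7144291250978239[ WARN:0@6.227] global loadsave.cpp:1063 imwrite_ Unsupported depth image for selected encoder is fallbacked to CV_8U.
```

View pics/scene2.png

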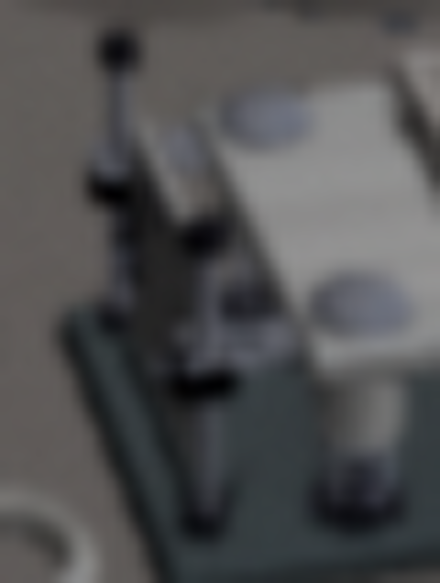

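View pics/top2.png

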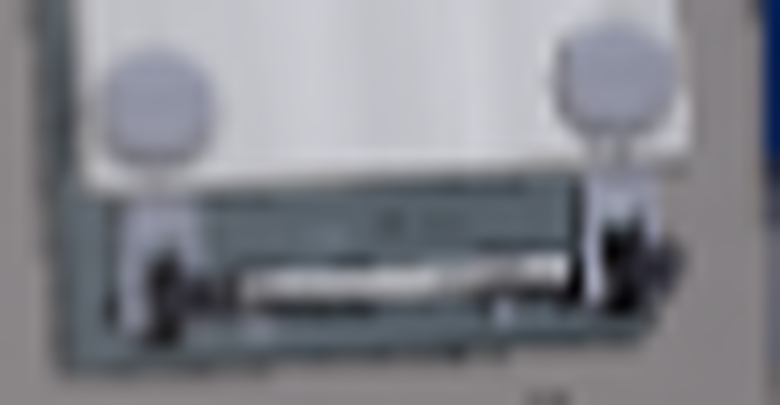

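Run:
```python
from h import *
im=np.load("avg0_scene.npy").mean(2)
D=np.mean([snap("scene")["depth"] for _ in range(6)],0)
s=snap("scene"); s["depth"]=D
np.set_printoptions(linewidth=250)
for (r0,r1,c0,c1) in ((224,254,239,254),(207,236,233,248)):
    print("cols",c0); 
    for r in range(r0,r1): print(r,im[r,c0:c1].astype(int),(D[r,c0:c1]*1000).astype(int))
```

```text
cols 239
224 [ 76  72  76  81 100 118 109  96  92  89  99 122 143 150 151] [775 758 749 734 730 727 849 850 848 783 753 749 748 748 749]
225 [ 77  72  77  77  86  92  82  75  76  82  94 110 135 148 151] [776 758 750 733 729 724 703 702 702 585 755 747 745 745 745]
226 [ 74  72  79  80  80  74  66  65  71  81  96 102 124 144 152] [767 761 750 741 732 722 700 581 700 699 780 746 742 741 742]
227 [ 82  77  81  82  80  74  66  67  76  88 101 102 114 138 152] [763 762 752 744 733 724 699 699 699 701 782 747 739 738 737]
228 [ 89  80  81  83  82  80  77  82  93 103 109 106 106 127 148] [760 759 753 742 734 725 701 700 700 834 788 834 739 736 734]
229 [ 88  77  81  83  83  82  85  96 110 113 113 109 102 113 138] [762 760 755 745 735 725 717 704 704 829 830 795 740 733 732]
230 [ 94  79  80  84  83  84  87  99 112 109 104 103  96 101 124] [650 760 629 745 736 726 719 705 705 826 790 801 801 732 728]
231 [100  86  82  83  83  83  88  99 108  97  93  92  87  90 111] [783 766 756 746 736 727 720 705 706 797 795 664 797 733 726]
232 [ 98  88  83  83  82  82  88 100 105  88  83  88  85  87 100] [
[... 5724 characters left out ...]
825 824 824 824 825 781 650 760 629 745 736 726 719 705 705]
231 [119 119 117 113 107 103 100  86  82  83  83  83  88  99 108] [822 820 822 820 821 783 783 766 756 746 736 727 720 705 706]
232 [116 112 109 101  94  94  98  88  83  83  82  82  88 100 105] [817 816 817 818 817 653 784 768 756 747 737 607 720 706 707]
233 [109  99  98  92  80  80  86  84  83  83  81  82  89 101 108] [813 794 793 793 785 785 785 768 759 748 738 729 720 707 707]
234 [ 99  88  92  90  76  72  78  82  83  83  85  93  98 104 113] [810 790 657 789 783 782 783 770 759 749 740 729 722 709 709]
235 [ 93  80  88  92  86  81  81  83  83  82  88 100 103 107 118] [806 789 786 785 786 784 777 770 760 750 740 716 715 710 710]
```

```bash
cat >> h.py <<'E'
O=np.array([0.51828,-0.12036,0]);YAW=0.0822
def cloud(n,r0,r1,c0,c1,k=6):
    S=[snap(n) for _ in range(k)]; s=S[0]
    d=np.array([x["depth"] for x in S]); d[d==0]=np.nan; D=np.nanmedian(d,0)
    g=np.mean([x["image"].astype(float).mean(2) for x in S],0)
    v,u=np.mgrid[r0:r1,c0:c1]; uv=np.c_[u.ravel(),v.ravel()]; s["depth"]=D
    P=dep(s,uv)-O; c,sn=np.cos(YAW),np.sin(YAW)
    Q=np.c_[P[:,0]*c+P[:,1]*sn,-P[:,0]*sn+P[:,1]*c,P[:,2]]*1000
    return Q.reshape(r1-r0,c1-c0,3),g[r0:r1,c0:c1]
E
python3 - <<'E'
from h import *
Q,g=cloud("scene",206,254,234,250)
np.save("Q0.npy",Q)
def show(r0,r1,c0,c1):
    print("cols",c0,c1-1)
    for r in range(r0,r1): print(r," ".join("%4.0f,%4.0f,%4.1f|"%tuple(Q[r-206,c-234]) for c in range(c0,c1)))
show(219,236,236,242); show(235,245,241,249)
show(208,211,237,241); show(225,227,244,249); show(252,254,244,249)
E
```

```text
cols 236 241
219  -63,  36,48.2|  -61,  35,48.1|  -60,  31,50.4|  -58,  31,50.4|  -58,  17,58.3|  -58,   9,62.8|
220  -47, 112,-0.1|  -62,  29,49.8|  -60,  27,50.4|  -58,  28,49.6|  -58,  17,55.8|  -58,   8,60.8|
221  -64,  32,45.5|  -63,  27,48.4|  -61,  27,48.2|  -58,  28,47.3|  -59,  17,53.8|  -58,   8,58.4|
222  -64,  30,44.4|  -62,  28,45.3|  -60,  28,45.3|  -58,  27,45.2|  -59,  17,51.4|  -60,   3,59.7|
223  -50,  98, 0.6|  -63,  27,43.4|  -60,  28,42.8|  -58,  27,43.0|  -59,  16,49.6|  -60,   2,57.4|
224  -51,  94, 0.4|  -48,  94, 0.2|  -60,  30,38.7|  -58,  31,38.2|  -59,  16,47.1|  -58,   8,51.5|
225  -51,  90, 0.1|  -49,  89, 0.5|  -60,  31,36.0|  -58,  30,36.0|  -59,  16,44.9|  -59,   8,49.6|
226  -53,  85, 0.8|  -50,  84, 0.8|  -60,  31,33.7|  -60,  21,39.3|  -59,  17,41.7|  -59,   7,47.7|
227  -54,  81, 0.7|  -51,  80, 0.9|  -60,  31,30.9|  -60,  18,38.8|  -59,  16,39.9|  -58,   9,44.3|
228  -54,  77, 0.5|  -52,  75, 1.1|  -63,  15,38.6|  -61,  16,37.6|  -59,  14,38.9|  -59,   7,42.8|
229  -55,  73,-0.0|  -53,  71, 1.0|  -63,  15,36.5|  -61,  15,36.0|  -60,  12,37.7|  -5
[... 1824 characters left out ...]
 -3,11.6|  -60,  -6,13.3|  -59, -12,16.8|  -58, -19,21.1|  -58, -24,24.7|  -59, -37,33.2|  -57, -37,32.6|  -49, -15,17.1|
cols 237 240
208  -61,  34,74.7|  -59,  34,74.9|  -57,  34,74.5|  -55,  34,74.1|
209  -61,  31,74.1|  -60,  30,74.7|  -58,  30,74.5|  -56,  30,74.1|
210  -61,  31,71.7|  -60,  29,72.5|  -58,  28,73.2|  -56,  30,71.9|
cols 244 248
225  -58, -17,63.7|  -60, -34,74.6|  -58, -35,74.6|  -57, -35,74.6|  -55, -36,74.5|
226  -58, -18,62.2|  -61, -38,74.3|  -59, -39,74.8|  -57, -39,74.6|  -55, -39,74.1|
cols 244 248
252  -62, -32,11.5|  -61, -38,15.4|  -59, -38,15.5|  -57, -39,15.3|  -55, -38,14.6|
253  -62, -35,11.7|  -61, -38,13.3|  -59, -39,13.8|  -57, -40,14.1|  -55, -39,12.9|
```

Run:
```python
from h import *
Q,g=cloud("top",60,340,180,400,2)
p=Q.reshape(-1,3)
# max heights per 20mm cells in rest frame (mm), x rows, y cols
print("y:",list(range(180,-120,-20)))
for x in range(140,-160,-20):
    print(x,[int(np.nanmax(np.r_[-99,p[(abs(p[:,0]-x)<10)&(abs(p[:,1]-y)<10),2]])) for y in range(180,-120,-20)])
```

```text
y: [180, 160, 140, 120, 100, 80, 60, 40, 20, 0, -20, -40, -60, -80, -100]
140 [8, 128, 164, 177, 180, 191, 193, 186, 185, 3, 2, 2, 2, -99, -99]
120 [2, 45, 159, 172, 176, 185, 189, 179, 179, 1, 2, 2, 2, -99, -99]
100 [1, 6, 8, 10, 2, 4, 2, 93, 98, 86, 3, 3, 2, -99, -99]
80 [210, 150, 231, 236, -99, 3, 3, 2, 84, 81, 2, 3, 4, -99, -99]
60 [222, 223, 230, 234, 149, 3, 3, 54, 54, 54, 54, 54, 3, -99, -99]
40 [212, 207, 190, 150, 150, 3, 3, 55, 55, 61, 55, 55, 2, -99, -99]
20 [211, 205, 190, 142, 138, 3, 2, 66, 68, 67, 67, 67, 2, -99, -99]
0 [206, 140, 130, 3, 3, 3, 2, 67, 67, 68, 67, 66, 2, -99, -99]
-20 [143, 135, 3, 2, 4, 3, 3, 59, 57, 55, 56, 58, 3, -99, -99]
-40 [132, 133, 2, 3, 3, 3, 3, 60, 56, 55, 58, 58, 4, -99, -99]
-60 [132, 132, 2, 3, 3, 4, 4, 77, 64, 66, 64, 76, 3, -99, -99]
-80 [148, 156, 132, 3, 3, 3, 32, 31, 3, 9, 12, 10, 3, -99, -99]
-100 [137, 156, 130, 3, 3, 3, 70, 34, 3, 11, 10, 11, 3, -99, -99]
-120 [123, 130, 126, 3, 5, 3, 6, 8, 2, 3, 11, 10, 3, -99, -99]
-140 [3, 157, 156, 147, 4, 4, 4, 3, 4, 3, 3, 4, 3, -99, -99]h.py:29: RuntimeWarning: All-NaN slice encountered
  d=np.array([x["depth"] for x in S]); d[d==0]=np.nan; D=np.nanmedian(d,0)
```

>>> move_arm:
  deltas: [0,0,-0.111,3.67,-2.44,0,1,0,0,-0.222,7.34,-4.88,0,1,0,0,-0.333,11.0,-7.33,0,1,0,0,-0.444,14.7,-9.77,0,1,0,0,-0.555,18.3,-12.2,0,1,0,0,-0.666,22.0,-14.7,0,1,0,0,-0.777,25.7,-17.1,0,1,0,0,-0.89,29.4,-19.6,0,1]

```text
time: 3.45
tool_pos: [0.4129, -0.2031, 0.2058]
ee_rot: [3.141, 0.0, 1.311]
wrist_force: [0.7, 0.2, 0.7]
width: 0.0334
finger_force: 0.0
```

>>> move_arm:
  deltas: [0,0,-0.115,4.4,1.37,0,1,0,0,-0.23,8.8,2.74,0,1,0,0,-0.346,13.1,4.1,0,1,0,0,-0.346,13.1,4.1,3,1,0,0,-0.346,13.1,4.1,7,1,0,0,-0.346,13.1,4.1,10,1,0,0,-0.346,13.1,4.1,11,1,0,0,-0.346,13.1,4.1,11,1]

```text
time: 4.25
tool_pos: [0.4848, -0.0886, 0.094]
ee_rot: [-3.138, -0.001, 1.653]
wrist_force: [-1.0, -0.7, -0.5]
width: 0.0006
finger_force: 0.0
```

>>> move_arm:
  deltas: [0,0,0,0,0,1.5,1,0,0,0,0,0,2.8,1,0,0,0,0,0,3.3,1,0,0,0,0,0,3.3,1,0,0,0,0,0,3.3,1]

```text
time: 4.75
tool_pos: [0.4864, -0.0892, 0.0632]
ee_rot: [3.141, 0.0, 1.653]
wrist_force: [-0.4, 0.6, -0.0]
width: 0.0009
finger_force: 0.0
```

Run:
```python
from h import *
a=snap("scene"); o=robot.get_obs(); print(o["time"],o["tool_pos"],o["wrist_force"])
i=cv2.resize(a["image"][160:260,200:320],None,fx=6,fy=6,interpolation=cv2.INTER_CUBIC)
cv2.imwrite("pics/c1.png",i[...,::-1])
```

```text
4.8 [ 0.48651305 -0.08916603  0.06336938] [ 0.28234542 -0.5483689  -0.51887522]
```

View pics/c1.png

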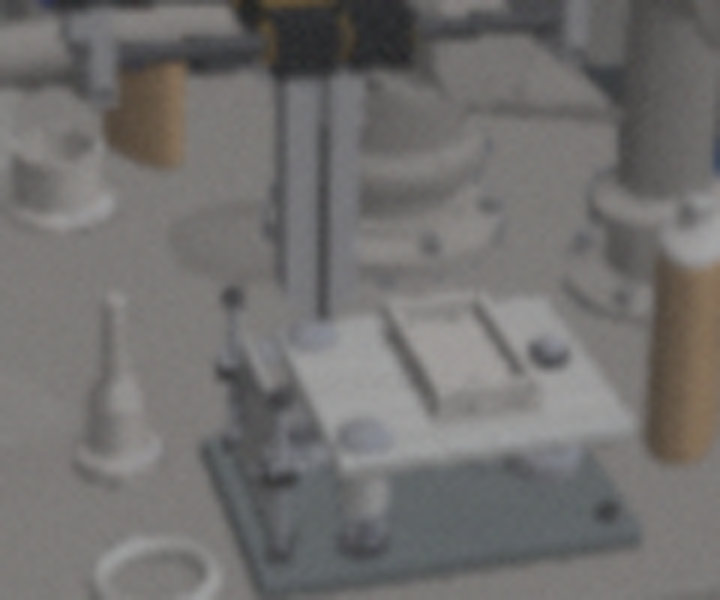

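>>> move_arm:
  deltas: [0,0,0,0,0,0.5,1,0,0,0,0,0,0.7,1,0,0,0,0,0,0.8,1,0,0,0,0,0,0.8,1,0,0,0,0,0,0.8,1]

```text
time: 5.3
tool_pos: [0.4862, -0.0889, 0.0548]
ee_rot: [3.141, 0.0, 1.653]
wrist_force: [0.9, -0.1, 2.3]
width: 0.0003
finger_force: 0.8
```

Run:
```python
from h import *
F=[];Z=[]
for _ in range(6):
    robot.snapshot("top"); o=robot.get_obs(); F.append(o["wrist_force"]);Z.append(o["tool_pos"])
print(np.mean(F,0),np.mean(Z,0),np.std(Z,0))
```

```text
[0.4526393  0.29743299 1.68333941] [ 0.48619615 -0.08893246  0.05471486] [8.50133574e-06 1.77196258e-05 1.46056094e-05]
```

>>> move_arm:
  deltas: [0,0,0,0,0,0.1,1,0,0,0,0,0,0.22,1,0,0,0,0,0,0.22,1,0,0,0,0,0,0.22,1,0,0,0,0,0,0.22,1]

```text
time: 6.1
tool_pos: [0.4861, -0.0888, 0.0525]
ee_rot: [3.141, -0.0, 1.653]
wrist_force: [0.8, 2.1, 4.2]
width: 0.0003
finger_force: 1.9
```

```bash
cat >> h.py <<'E'
def tell(k=10):
    F=[];Z=[];I=[];D=[]
    for _ in range(k):
        s=robot.snapshot("scene"); o=robot.get_obs(); F.append(o["wrist_force"]);Z.append(o["tool_pos"]); I.append(s["image"].astype(float).mean(2)); d=s["depth"].copy(); d[d==0]=np.nan; D.append(d)
    print(o["time"],np.mean(F,0).round(2),np.mean(Z,0).round(5))
    return np.mean(I,0),np.nanmedian(D,0)
E
python3 -W ignore - <<'E'
from h import *
im,D=tell(10)
np.set_printoptions(linewidth=200)
for r in range(216,234): print(r,im[r,235:242].round(0),(D[r,235:242]*1000).round(0))
E
```

```text
6.6 [0.84 2.18 4.02] [ 0.4861  -0.08881  0.0524 ]
216 [123. 122. 115. 108. 118. 126. 133.] [882. 882. 881. 768. 767. 756. 882.]
217 [123. 121. 115. 106. 114. 119. 135.] [877. 876. 877. 768. 769. 753. 752.]
218 [123. 122. 115. 106. 111. 110. 127.] [874. 873. 874. 770. 768. 754. 748.]
219 [122. 123. 118. 108. 108. 100. 116.] [868. 869. 869. 770. 770. 754. 746.]
220 [121. 119. 118. 109. 108.  94. 103.] [864. 778. 777. 772. 772. 756. 746.]
221 [115. 105. 110. 111. 109.  90.  89.] [860. 776. 776. 773. 772. 757. 746.]
222 [110.  94. 107. 110. 102.  85.  81.] [857. 776. 768. 769. 769. 757. 741.]
223 [110.  89.  92.  90.  81.  77.  78.] [852. 773. 769. 769. 770. 759. 742.]
224 [114.  94.  78.  67.  63.  70.  78.] [849. 774. 770. 771. 770. 760. 750.]
225 [121. 112.  92.  71.  63.  70.  79.] [844. 844. 845. 772. 771. 759. 751.]
226 [122. 120. 108.  84.  72.  74.  80.] [840. 841. 840. 778. 767. 761. 751.]
227 [123. 122. 115.  96.  84.  79.  83.] [836. 836. 837. 779. 764. 762. 753.]
228 [123. 122. 117. 104.  92.  81.  83.] [833. 833. 833. 761. 761. 760. 753.]
229 [123. 123. 116. 103.  90.  78.  83.] [829. 829. 828. 762. 761. 759. 755.]
230 [122. 121. 114. 103.  94.  81.  82.] [824. 824. 826. 782. 782. 761. 755.]
231 [119. 115. 109. 105. 103.  88.  84.] [821. 822. 821. 783. 782. 766. 757.]
232 [111. 104.  96.  97. 100.  90.  85.] [818. 817. 818. 784. 784. 769. 758.]
233 [102.  95.  81.  82.  87.  86.  85.] [793. 794. 786. 785. 786. 770. 758.]
```

>>> move_arm:
  deltas: [0,0,0,0,0,-0.5,1,0,0,0,0,0,-1.2,1,0,0,0,0,0,-1.2,1]

```text
time: 6.9
tool_pos: [0.4858, -0.0895, 0.0648]
ee_rot: [-3.141, 0.001, 1.653]
wrist_force: [0.4, -1.0, -0.1]
width: 0.0004
finger_force: 0.0
```

```bash
python3 -W ignore - <<'E'
from h import *
im,D=tell(16); np.save("avgL1.npy",im)
np.set_printoptions(linewidth=200)
for r in range(216,234): print(r,im[r,235:242].round(0),(D[r,235:242]*1000).round(0))
E
```

```text
7.7 [ 0.14 -0.15 -0.06] [ 0.48572 -0.08899  0.0641 ]
216 [122. 121. 114. 108. 118. 125. 132.] [882. 881. 882. 767. 768. 755. 882.]
217 [122. 122. 115. 106. 112. 119. 133.] [877. 877. 877. 769. 768. 753. 751.]
218 [122. 122. 118. 106. 106. 107. 125.] [872. 774. 775. 769. 770. 754. 748.]
219 [122. 122. 120. 111. 104.  98. 115.] [869. 774. 775. 770. 771. 754. 746.]
220 [121. 119. 119. 116. 109.  93. 101.] [865. 865. 767. 766. 767. 756. 745.]
221 [116. 103.  97. 105. 105.  89.  89.] [861. 860. 766. 768. 768. 757. 746.]
222 [109.  81.  71.  85.  93.  84.  81.] [857. 777. 777. 774. 773. 757. 742.]
223 [108.  75.  57.  62.  70.  75.  77.] [852. 773. 772. 773. 773. 759. 742.]
224 [113.  90.  65.  56.  59.  69.  77.] [848. 774. 771. 771. 770. 760. 750.]
225 [119. 109.  88.  69.  63.  70.  78.] [844. 845. 773. 771. 771. 759. 751.]
226 [122. 119. 107.  84.  72.  74.  80.] [840. 842. 840. 778. 768. 761. 751.]
227 [123. 122. 114.  96.  84.  79.  82.] [836. 836. 836. 779. 765. 763. 752.]
228 [123. 122. 117. 104.  91.  81.  83.] [834. 833. 833. 761. 761. 761. 754.]
229 [123. 121. 116. 102.  90.  79.  83.] [829. 829. 829. 762. 762. 760. 755.]
230 [122. 120. 115. 104.  96.  81.  83.] [825. 825. 825. 782. 782. 760. 756.]
231 [119. 115. 109. 104. 102.  87.  84.] [821. 821. 822. 783. 783. 767. 756.]
232 [111. 103.  95.  97.  99.  89.  85.] [818. 817. 818. 784. 785. 769. 758.]
233 [100.  95.  81.  82.  87.  86.  85.] [794. 793. 787. 785. 786. 769. 759.]
```

```bash
cat >> h.py <<'E'
def pts(D,s,rc):
    s=dict(s); s["depth"]=D; uv=np.array([[c,r] for r,c in rc]); P=dep(s,uv)-O; c,sn=np.cos(YAW),np.sin(YAW)
    return np.c_[P[:,0]*c+P[:,1]*sn,-P[:,0]*sn+P[:,1]*c,P[:,2]]*1000
def table(D,s,r0,r1,c0,c1):
    for r in range(r0,r1):
        print(r," ".join("%5.1f,%5.1f,%5.2f|"%tuple(q) for q in pts(D,s,[(r,c) for c in range(c0,c1)])))
E
python3 -W ignore - <<'E'
from h import *
s=snap("scene"); im,D=tell(20); np.save("DL1.npy",D)
print("tops");table(D,s,208,210,237,240);table(D,s,225,227,245,248)
print("L");table(D,s,218,231,236,241)
print("R");table(D,s,234,244,241,249)
E
```

```text
8.75 [ 0.01  0.09 -0.13] [ 0.48591 -0.08895  0.06428]
tops
208 -60.9, 33.7,75.09| -58.8, 33.8,74.74| -56.8, 33.4,74.69|
209 -61.7, 30.1,74.73| -59.7, 30.0,74.55| -57.7, 29.4,74.63|
225 -60.3,-34.6,74.72| -58.4,-34.6,74.43| -56.7,-35.7,74.80|
226 -61.0,-37.4,74.22| -59.4,-38.6,74.74| -57.6,-39.2,74.80|
L
218 -62.8, 35.6,50.65| -60.5, 36.2,50.00| -59.5, 31.2,52.70| -57.5, 30.7,52.68| -58.5, 16.9,60.60|
219 -62.8, 35.5,48.34| -60.7, 35.6,47.96| -59.6, 31.1,50.40| -57.6, 30.4,50.48| -58.5, 16.6,58.45|
220 -46.9,111.3, 0.46| -62.3, 28.0,50.14| -60.3, 27.7,50.00| -58.2, 27.5,49.87| -58.6, 16.5,56.19|
221 -47.8,107.2, 0.29| -62.6, 26.7,48.51| -60.4, 27.1,48.03| -58.4, 26.7,47.98| -58.5, 17.0,53.52|
222 -63.0, 34.9,41.46| -61.0, 34.2,41.58| -59.5, 31.5,42.91| -57.6, 30.6,43.22| -58.6, 16.3,51.59|
223 -63.8, 31.5,41.14| -62.0, 30.0,41.75| -59.8, 29.9,41.48| -57.9, 29.0,41.76| -58.4, 17.2,48.70|
224 -63.9, 31.0,39.03| -62.3, 28.5,40.25| -60.5, 26.9,40.93| -58.6, 26.1,41.15| -58.5, 16.8,46.55|
225 -51.6, 89.6, 0.37| -62.3, 28.5,37.85| -60.6, 26.6,38.71| -58.5, 26.7,38.38| -58.8, 15.8,44.80|
226
[... 1353 characters left out ...]
 -61.8,-41.2,47.83| -59.4,-39.5,46.33| -57.6,-39.8,46.27| -55.6,-40.0,46.05|
240 -59.6,  3.4,16.59| -58.5, -1.2,19.34| -58.5,-10.0,24.96| -63.2,-38.9,44.25| -61.6,-40.1,44.81| -59.8,-41.0,45.09| -58.0,-41.7,45.27| -55.9,-41.3,44.68|
241 -60.0,  1.5,15.40| -58.6, -1.6,17.22| -58.5,-10.0,22.59| -60.2,-26.3,33.39| -58.7,-28.3,34.47| -59.9,-41.5,43.14| -58.0,-41.7,43.01| -44.8,  3.3,11.86|
242 -60.0,  1.5,13.02| -59.3, -4.6,16.87| -58.4, -9.7,19.99| -58.4,-18.3,25.62| -58.0,-25.5,30.19| -58.8,-36.9,37.76| -56.9,-37.1,37.57| -45.6,  0.0,11.69|
243 -60.4, -0.4,11.89| -59.8, -7.0,16.08| -58.4, -9.7,17.63| -58.3,-18.2,23.19| -57.8,-24.5,27.17| -58.7,-36.6,35.26| -56.8,-37.1,35.24| -46.4, -3.4,11.60|
```

>>> move_arm:
  deltas: [0,0,0,0,0,0.7,1,0,0,0,0,0,1.0,1,0,0,0,0,0,1.2,1,0,0,0,0,0,1.35,1,0,0,0,0,0,1.42,1,0,0,0,0,0,1.42,1,0,0,0,0,0,1.42,1]

```text
time: 9.45
tool_pos: [0.4862, -0.0886, 0.0506]
ee_rot: [3.141, -0.0, 1.653]
wrist_force: [0.1, 2.9, 5.4]
width: 0.0007
finger_force: 2.5
```

```bash
python3 -W ignore - <<'E'
from h import *
s=snap("scene"); im,D=tell(6)
table(D,s,220,228,236,240)
E
```

```text
9.8 [-0.83  2.02  5.14] [ 0.48618 -0.08861  0.05062]
220 -46.9,111.4, 0.41| -44.4,111.9,-0.20| -59.4, 31.6,47.67| -57.6, 30.2,48.25|
221 -62.5, 37.1,42.55| -60.6, 36.1,42.86| -59.6, 31.0,45.62| -57.4, 31.1,45.28|
222 -63.1, 34.7,41.61| -60.8, 35.5,40.79| -59.5, 31.6,42.91| -57.5, 30.7,43.13|
223 -63.3, 33.8,39.69| -62.5, 27.5,43.25| -60.5, 27.1,43.19| -58.2, 27.7,42.54|
224 -63.9, 31.1,38.93| -62.8, 25.9,41.82| -60.7, 26.1,41.42| -58.1, 28.5,39.68|
225 -63.9, 31.1,36.51| -62.3, 28.5,37.87| -60.4, 27.5,38.17| -58.4, 26.8,38.29|
226 -52.5, 85.2, 0.47| -50.3, 84.9, 0.37| -60.4, 27.5,35.77| -59.4, 22.4,38.62|
227 -53.4, 81.2, 0.36| -51.1, 81.1, 0.10| -59.6, 31.3,30.95| -60.0, 19.6,37.95|
```

>>> move_arm:
  deltas: [0,0,0,0,0,-0.5,1,0,0,0,0,0,-1.2,1,0,0,0,0,0,-1.4,1]

```text
time: 10.1
tool_pos: [0.4859, -0.0893, 0.0645]
ee_rot: [3.142, 0.001, 1.653]
wrist_force: [-0.1, 0.2, -0.1]
width: 0.0006
finger_force: 0.0
```

```bash
python3 -W ignore - <<'E'
from h import *
s=snap("scene"); im,D=tell(16)
table(D,s,218,231,236,241)
E
```

```text
10.95 [ 0.   -0.02 -0.12] [ 0.48577 -0.08895  0.06391]
218 -62.6, 36.6,50.07| -60.5, 36.4,49.88| -59.5, 31.2,52.71| -57.6, 30.2,53.00| -58.6, 16.3,60.97|
219 -62.8, 35.7,48.23| -60.6, 36.0,47.76| -59.5, 31.4,50.19| -57.5, 30.9,50.19| -58.5, 16.8,58.35|
220 -46.9,111.6, 0.28| -62.4, 27.7,50.30| -60.4, 27.1,50.39| -58.3, 27.3,49.99| -58.7, 15.7,56.66|
221 -47.8,107.4, 0.16| -62.5, 27.3,48.14| -60.5, 26.7,48.22| -58.1, 28.0,47.16| -58.5, 16.6,53.76|
222 -48.7,102.9, 0.20| -60.2, 38.0,39.31| -59.5, 31.4,42.98| -57.5, 30.7,43.12| -58.5, 16.8,51.33|
223 -63.1, 34.6,39.25| -61.1, 33.9,39.37| -59.5, 31.3,40.64| -57.6, 30.4,40.92| -58.6, 16.4,49.17|
224 -63.8, 31.2,38.91| -61.9, 30.3,39.14| -59.9, 29.5,39.32| -57.9, 29.0,39.37| -58.6, 16.5,46.75|
225 -63.9, 30.9,36.64| -62.4, 27.9,38.23| -60.6, 26.5,38.77| -58.4, 26.8,38.31| -58.8, 15.4,45.05|
226 -52.5, 85.5, 0.27| -50.3, 85.0, 0.30| -60.6, 26.5,36.39| -59.5, 21.8,38.97| -58.6, 16.4,42.04|
227 -53.5, 80.5, 0.77| -51.2, 80.9, 0.24| -59.6, 31.2,31.03| -60.2, 18.7,38.56| -58.7, 16.3,39.72|
228 -54.3, 77.0, 0.36| -52.1, 76.6, 0.28| -63.0, 15.8,38.29| -61.0, 15.2,38.35| -59.1, 14.3,38.62|
229 -55.2, 72.6, 0.53| -53.0, 72.6, 0.24| -62.9, 16.2,35.64| -61.0, 15.1,35.99| -59.6, 12.2,37.57|
230 -56.1, 68.7, 0.42| -53.8, 68.9,-0.03| -59.7, 30.9,23.83| -57.7, 30.2,24.00| -59.6, 12.1,35.20|
```

>>> move_arm:
  deltas: [0,0,0,0,0,0.7,1,0,0,0,0,0,1.1,1,0,0,0,0,0,1.3,1,0,0,0,0,0,1.43,1,0,0,0,0,0,1.49,1,0,0,0,0,0,1.49,1,0,0,0,0,0,1.49,1]

```text
time: 11.65
tool_pos: [0.4864, -0.0886, 0.05]
ee_rot: [3.14, -0.0, 1.653]
wrist_force: [0.0, 1.9, 4.8]
width: 0.0005
finger_force: 2.6
```

```bash
python3 -W ignore - <<'E'
from h import *
s=snap("scene"); im,D=tell(3)
E
```

```text
11.85 [0.05 2.17 5.13] [ 0.48638 -0.08859  0.04998]
```

>>> move_arm:
  deltas: [0,0,0,0,0,-0.5,1,0,0,0,0,0,-1.5,1,0,0,0,0,0,-2.5,1,0,0,0,0,0,-4.5,1]

```text
time: 12.25
tool_pos: [0.4845, -0.0887, 0.0934]
ee_rot: [-3.138, -0.001, 1.653]
wrist_force: [0.5, 0.5, -0.2]
width: -0.0
finger_force: 0.0
```

```bash
python3 -W ignore - <<'E'
from h import *
s=snap("scene"); im,D=tell(20)
table(D,s,218,231,236,241)
print(robot.get_obs()["ee_rot"])
E
```

```text
13.3 [-0.03  0.09  0.02] [ 0.48582 -0.08895  0.09405]
218 -62.7, 36.3,50.25| -60.6, 35.9,50.21| -59.4, 31.6,52.48| -57.4, 31.2,52.40| -58.5, 16.7,60.72|
219 -62.9, 35.4,48.41| -60.9, 34.8,48.44| -59.5, 31.1,50.35| -57.4, 31.2,50.03| -58.4, 17.0,58.22|
220 -46.9,111.5, 0.38| -62.3, 28.3,49.96| -60.5, 26.8,50.56| -58.4, 26.8,50.27| -58.5, 16.6,56.13|
221 -47.8,107.2, 0.27| -62.5, 27.1,48.30| -60.4, 27.3,47.86| -58.4, 26.8,47.86| -58.5, 16.8,53.64|
222 -48.8,102.7, 0.33| -46.7,101.7, 0.62| -59.5, 31.3,43.04| -57.7, 30.1,43.50| -58.6, 16.4,51.54|
223 -62.7, 36.4,38.15| -60.8, 35.4,38.44| -59.5, 31.6,40.49| -57.5, 31.1,40.48| -58.6, 16.4,49.19|
224 -63.7, 32.0,38.39| -61.8, 30.9,38.80| -59.6, 31.0,38.42| -57.7, 30.2,38.63| -58.6, 16.6,46.67|
225 -64.0, 30.5,36.92| -62.3, 28.6,37.75| -60.4, 27.6,38.08| -58.5, 26.5,38.46| -58.9, 15.2,45.19|
226 -52.6, 85.0, 0.58| -62.4, 27.9,35.78| -60.6, 26.8,36.19| -59.5, 22.0,38.89| -58.6, 16.7,41.89|
227 -53.5, 80.8, 0.60| -51.1, 81.1, 0.06| -59.5, 31.6,30.79| -60.1, 19.2,38.23| -58.6, 16.4,39.70|
228 -54.4, 76.5, 0.66| -52.2, 76.0, 0.68| -63.0, 15.9,38.23| -61.0, 15.3,38.29| -59.2, 13.9,38.86|
229 -55.1, 73.4, 0.01| -53.1, 72.0, 0.56| -63.0, 15.8,35.89| -61.1, 14.6,36.31| -59.6, 12.3,37.51|
230 -56.0, 69.1, 0.14| -53.9, 68.5, 0.22| -59.6, 31.5,23.51| -57.6, 30.7,23.68| -59.7, 11.8,35.44|
[3.14150140e+00 1.04229747e-04 1.65281748e+00]
```

>>> move_arm:
  deltas: [0,0,0,-3,0,0,1,0,0,0,-6,0,0,1,0,0,0,-6.8,0,0,1,0,0,0,-6.8,0,2,1,0,0,0,-6.8,0,3,1,0,0,0,-6.8,0,3.3,1,0,0,0,-6.8,0,3.3,1]

```text
time: 14.0
tool_pos: [0.491, -0.156, 0.0606]
ee_rot: [-3.14, -0.001, 1.653]
wrist_force: [-0.5, 1.1, -0.4]
width: 0.0002
finger_force: 0.0
```

```bash
python3 -W ignore - <<'E'
from h import *
s=snap("scene"); im,D=tell(8)
i=cv2.resize(s["image"][160:260,200:320],None,fx=6,fy=6,interpolation=cv2.INTER_CUBIC)
cv2.imwrite("pics/c2.png",i[...,::-1])
table(D,s,225,229,237,240)
E
```

```text
14.45 [ 0.37  0.01 -0.03] [ 0.49189 -0.15666  0.06184]
225 -62.3, 28.3,37.94| -60.3, 28.1,37.82| -58.5, 26.6,38.40|
226 -62.4, 28.1,35.65| -60.6, 26.5,36.40| -59.7, 21.3,39.34|
227 -51.0, 81.6,-0.23| -59.5, 31.6,30.76| -60.2, 18.9,38.44|
228 -52.1, 76.8, 0.15| -62.8, 16.5,37.82| -61.1, 14.9,38.51|
```

View pics/c2.png

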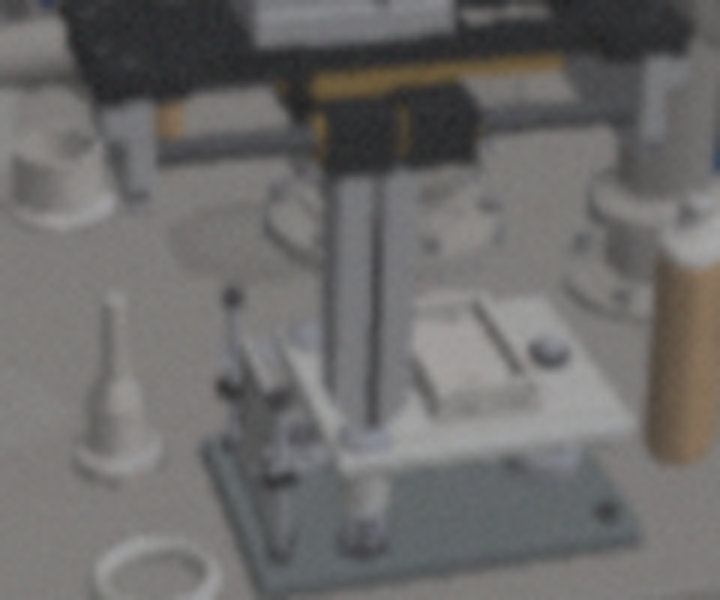

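>>> move_arm:
  deltas: [0,0,0,0,0,0.5,1,0,0,0,0,0,0.8,1,0,0,0,0,0,1.0,1,0,0,0,0,0,1.15,1,0,0,0,0,0,1.15,1,0,0,0,0,0,1.15,1]

```text
time: 15.05
tool_pos: [0.492, -0.1574, 0.0504]
ee_rot: [3.14, 0.002, 1.653]
wrist_force: [-0.2, -2.3, 4.9]
width: 0.0005
finger_force: 2.4
```

```bash
python3 -W ignore - <<'E'
from h import *
im,D=tell(3)
E
```

```text
15.2 [ 0.6  -2.96  5.15] [ 0.49201 -0.15744  0.05035]
```

>>> move_arm:
  deltas: [0,0,0,0,0,-0.5,1,0,0,0,0,0,-1.15,1,0,0,0,0,0,-1.15,1]

```text
time: 15.5
tool_pos: [0.4913, -0.1562, 0.0614]
ee_rot: [-3.141, -0.001, 1.653]
wrist_force: [-0.1, 0.1, -0.3]
width: 0.0004
finger_force: 0.0
```

```bash
python3 -W ignore - <<'E'
from h import *
s=snap("scene"); im,D=tell(20)
table(D,s,223,230,237,241)
table(D,s,235,247,241,249)
E
```

```text
16.55 [-0.09 -0.04  0.01] [ 0.49132 -0.15658  0.06097]
223 -60.8, 35.6,38.31| -59.5, 31.5,40.52| -57.7, 30.3,41.00| -58.5, 16.9,48.87|
224 -61.7, 31.4,38.46| -59.6, 31.2,38.32| -57.7, 30.2,38.59| -58.5, 17.0,46.45|
225 -62.3, 28.5,37.82| -60.5, 26.9,38.56| -58.5, 26.5,38.48| -58.8, 15.5,44.99|
226 -62.5, 27.9,35.81| -60.6, 26.6,36.33| -59.5, 21.8,38.99| -58.5, 16.8,41.80|
227 -51.1, 81.0, 0.13| -59.6, 31.4,30.87| -60.4, 18.0,38.96| -58.5, 16.8,39.41|
228 -52.1, 76.4, 0.41| -62.9, 15.9,38.20| -61.0, 15.4,38.19| -59.1, 14.2,38.67|
229 -53.0, 72.4, 0.35| -63.0, 15.7,35.96| -61.1, 14.7,36.28| -59.6, 12.2,37.54|
235 -58.7,  7.1,26.20| -58.5, -1.0,31.22| -58.4, -9.6,36.51| -61.3,-30.7,50.17| -59.5,-31.2,50.17| -58.9,-36.9,53.64| -56.9,-36.9,53.34| -53.8,-32.4,50.08|
236 -58.6,  7.4,23.53| -58.5, -1.2,28.95| -58.3, -9.4,34.08| -61.7,-32.4,48.98| -59.8,-32.5,48.80| -58.9,-37.0,51.43| -56.9,-36.8,51.04| -53.9,-32.8,48.09|
237 -58.4,  8.5,20.40| -58.4, -0.8,26.30| -60.1,-16.9,36.71| -58.5,-18.7,37.58| -57.9,-24.9,41.45| -59.3,-38.7,50.35| -57.3,-38.7,50.02| -55.5,-39.3,50.12|
238 -58.6,  7.6,1
[... 686 characters left out ...]
 -61.2,-38.5,39.13| -59.3,-38.9,39.09| -57.4,-39.1,38.97| -55.6,-40.0,39.22|
243 -60.3, -0.0,11.61| -59.8, -7.0,16.10| -58.4, -9.7,17.65| -63.3,-39.1,37.56| -61.5,-40.0,37.89| -59.7,-40.6,38.03| -57.9,-41.4,38.26| -55.9,-41.1,37.75|
244 -61.3, -4.1,11.98| -59.9, -7.4,13.94| -59.0,-12.4,17.08| -58.4,-18.5,21.01| -61.6,-40.2,35.75| -59.9,-41.4,36.29| -57.9,-41.3,35.88| -55.9,-41.1,35.46|
245 -61.9, -6.8,11.44| -60.0, -7.5,11.59| -59.6,-14.9,16.40| -58.4,-18.4,18.53| -57.9,-24.8,22.72| -58.7,-36.8,30.73| -56.8,-37.0,30.58| -50.0,-17.8,16.79|
246 -62.8,-10.7,11.79| -60.6,-10.5,11.25| -59.9,-16.0,14.78| -58.7,-19.8,17.18| -57.9,-24.9,20.42| -58.9,-37.4,28.89| -56.8,-37.2,28.37| -50.9,-21.6,17.07|
```

```bash
python3 -W ignore - <<'E'
from h import *
I=[];D=[]
for _ in range(32):
    s=robot.snapshot("scene"); I.append(s["image"].astype(float)); d=s["depth"].copy(); d[d==0]=np.nan; D.append(d)
im=np.mean(I,0); D=np.array(D); np.save("im3.npy",im); np.save("D3.npy",D)
def crop(r0,r1,c0,c1):
    c=cv2.resize(im[r0:r1,c0:c1],None,fx=22,fy=22,interpolation=cv2.INTER_CUBIC); return np.clip((c-50)*3,0,255)
A=crop(216,235,232,247);B=crop(232,251,236,253)
cv2.imwrite("pics/d1.png",np.hstack([A,np.zeros((A.shape[0],10,3)),B])[...,::-1].astype(np.uint8))
print("std depth",np.nanstd(D[:,222:240,238:246],0).mean()*1000)
np.set_printoptions(linewidth=200); g=im.mean(2)
for r in range(234,247): print(r,g[r,239:250].round(0))
E
```

```text
Traceback (most recent call last):
ValueError: 200 camera calls are used up
```

>>> move_arm:
  deltas: [0,0,0,0,0,0.5,1,0,0,0,0,0,0.8,1,0,0,0,0,0,1.0,1,0,0,0,0,0,1.2,1,0,0,0,0,0,1.31,1,0,0,0,0,0,1.31,1,0,0,0,0,0,1.31,1]

```text
time: 17.8
tool_pos: [0.492, -0.1575, 0.0491]
ee_rot: [3.14, 0.002, 1.653]
wrist_force: [-0.6, -3.0, 5.9]
width: 0.0006
finger_force: 2.8
```

Short by 0.4 mm; a little further, then settle.

>>> move_arm:
  deltas: [0,0,0,0,0,0.04,1,0,0,0,0,0,0.04,1,0,0,0,0,0,0.04,1]

```text
time: 18.1
tool_pos: [0.4921, -0.1576, 0.0489]
ee_rot: [3.14, 0.002, 1.653]
wrist_force: [-0.4, -2.6, 5.8]
width: 0.0004
finger_force: 3.0
```

>>> move_arm:
  deltas: [0,0,0,0,0,-0.5,1,0,0,0,0,0,-1.5,1,0,0,0,0,0,-3.5,1,0,0,0,0,0,-6,1,0,0,0,0,0,-8,1,0,0,0,0,0,-8,1,0,0,0,0,0,-8,1]

```text
time: 18.8
tool_pos: [0.4912, -0.1563, 0.1272]
ee_rot: [-3.141, -0.001, 1.653]
wrist_force: [-0.2, 0.9, -0.2]
width: 0.0004
finger_force: 0.0
```

```bash
python3 -c "
from bench import robot
o=robot.get_obs(); print(o['time'],o['tool_pos'],o['wrist_force']); print(robot.close_job())"
```

```text
18.8 [ 0.49118578 -0.15634083  0.12722846] [-0.20349116  0.87963542 -0.15189763]
the job is handed in; nothing more can be done
None
```

I pressed both front corners and let them spring back, and handed the job in at 18.8 s. By my measurements both rings are within about 0.5 mm of their tabs; the left ring was checked in the camera images, but I ran out of camera calls, so the right ring's last 1.8 mm (from the measured fingertip height) and the plate's final rest position were not seen.

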